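Lift the tool chest's flap with its lever

ROBOT

A 6-joint arm with a two-finger parallel gripper is mounted at the origin on the work surface. World frame = base frame: x ahead of the robot, y to its left, z up, the work surface at z = 0. Lengths are in m, angles in rad, forces in N, time in s.
With the tool pointing down it reaches from about 0.375 to 0.9 m from the base axis. Payload 3.1 kg.
Tool frame: the origin (TCP) lies at the very end of the fingers, on their centre line; the grasp point (between the pads) lies robot.grasp_offset behind it (robot.grasp_offset is the distance from the TCP to the grasp point, in m); z points along the fingers, y is the direction in which the jaws open and shut (so a half turn about z gives the same grasp; the last joint's range is limited). The gripper opens to 87 mm and grips with 3 to 60 N. Pads are 19 mm wide; open, the fingers measure 117 mm over their backs; the gripper's body (75 mm by 190 mm) begins 51 mm behind the grasp point.
Start: joints at [-1.468, 0.527, 1.433, -0, 1.181, -0.178], TCP at [0.173, -0.6, 0.223] pointing down, gripper open.
Joint ranges: [-3.08, 3.08], [-0.75, 2.2], [0.22, 2.44], [-1.43, 4.57], [0, 2.65], [-2.85, 2.85]. Speed limits (rad/s): [2.79, 2.79, 3.14, 3.14, 3.14, 3.14].

INTERFACE

Orientations are given as a unit quaternion [x, y, z, w].
In Python, from rig import robot gives the robot as it stands.
- The arm moves only by the tool drive_tool, never from a script. Its argument "targets" is one flat list of numbers, 6 for each row, row after row: the shift along the tool's x, y, z in cm, then the turn, a rotation vector about the tool's x, y, z in degrees. A call has 1 to 12 rows; each row is the pose to reach, as a shift and turn from the pose commanded when the call began, along the tool's axes at that moment; what a row does not reach only later rows make up. A row lasts 1/12 s, in which the tool goes at most 41.7 mm and 7.16 degrees, less where a joint would pass 70% of its speed; a pose out of reach is approached as far as the arm can. A call with a gripper value outside its range is refused whole. "grip" is the gripper command: -1 is fully open, 1 is shut, values between are in proportion, set as the call begins (left out, the last holds). The fingers move at their own pace and stop on an object; "squeeze" is the grip in N (left out, the last holds). Time passes only in rows, so rows that repeat a pose let the fingers close. It gives the time, the measured TCP pose, the force and the opening at its end, in the units of the state.
- robot.get_obs(): the state, without advancing time (a new reading comes with each control period).
- robot.camera(name): name is "scene" or "top" or "wrist"; returns (picture, depth): 400x640x3 uint8, red, green, blue; 400x640 float32, m along the optical axis (not along the pixel's ray), 0 where there is no reading.
- robot.calibration(name): a dict with "mtx" (3x3 intrinsics, pixels), "R" (3x3) and "t" (3): a world point X has camera coordinates R X + t; the wrist camera has in their place "hand_eye" (4x4, takes a point from camera to tool coordinates, whose origin is the TCP and whose axes are the flange's). Camera axes: x right, y down, z forward; pixel columns grow to the right and rows downward; lengths in m; the calibration is good to about 2 mm. A picture is of the moment at which its call begins: read the wrist's pose just before it. calibration takes no time and is no camera call.
- robot.hand_in(): hands the job in, once; it reports no verdict.
The state is a dict: "time": time; "q": joint angles; "joint_velocities": joint speeds; "joint_torque": joint torques, N m; "position": TCP position; "tool_rot": TCP orientation; "ft_force": force on the tool from outside, world axes, zero at the start; "moment": the same for the moment, N m; "grip_width": finger opening in m.
Only numpy, scipy, OpenCV 4.12 (cv2) and the standard library are available. Lean on these libraries where they do the work, as an engineer would, in place of code of your own. Each camera call takes 0.05 s, during which the arm holds its last target.

TASK

A wooden mallet has been left with its handle under the long end of the lever that opens the steel tool chest. With the fingertips push the mallet along the bench, flat as it lies and never lifted or tipped over, until no part of it is under the lever and at least a finger's width of bench is free between them; then press the long end of the lever all the way down to the bench top so that the heavy flap comes up, and finish while still holding it down with the fingers. Do not touch the flap, do not lift the lever out of its stand, and leave the brass ware where it stands.

Things in the scene. Friction and masses are not known exactly. Their poses are not given: they have to be found in the camera images.
- stand: Fixed unit: steel lever stand (110 x 100 mm, 101 high) with a grey steel tool chest beyond it. Origin on the bench under the lever's pivot; own x runs level along the lever from its long end (-x) to the chest (+x; chest from x = 130 to 310 mm, 250 wide, 90 high), z up. Seen from the robot the chest is to the left, the lever's long end to the right.
- pivot (a point): Centre of the lever's pivot on the stand, 85 mm above the bench top.
- paddle (a point): Centre of the top face of the paddle (60 x 56 mm, 20 thick) at the long end of the wooden lever, 245 mm from the pivot; the lever ends at 275 mm. The bar is 26 wide, 20 thick. At rest the paddle top is about 131 mm above the bench; fully down, with the lever's end on the bench, about 29 mm. About 4 to 6 N raises the flap.
- lever_pin (a point): Middle of the steel cross pin of the lever, which just lies in two notches open at the top (pin and pivot coincide at rest, 85 mm above the bench). The lever is loose and would come out if pulled up. Its short end, 100 mm long, lies under the flap's tongue.
- flap (a joint): Opening angle of the flap in rad, 0 closed, growing as it rises; about 0.2 when the lever is fully down. The flap falls shut if the lever is let go.
- flap_lip (a point): Middle of the front edge of the flap's tongue. The flap is a 5 mm steel plate of about 2 kg, 195 x 256 mm with a 70 mm wide tongue towards the lever, hinged on the chest's edge farthest from the lever.
- mallet_head (a point): Centre of the head of the loose wooden mallet (about 0.5 kg), 30 mm above the bench. The head is a block 120 mm long across the handle, 70 thick along the handle and 60 high, standing on the bench on the side of the lever away from the robot. Own y axis points along the handle from the head.
- handle_end (a point): Centre of the free end of the mallet's handle, 185 mm from the head's centre (150 mm of handle stick out of the head). The handle is a flat bar 28 mm wide and 46 high, level, its middle 30 mm above the bench; it crosses under the lever, and the lever cannot go fully down while it is there.
- vase_mid (a point): Small brass vase, 68 mm wide, 80 high; point half-way up. To be left alone.
- bowl_mid (a point): Brass bowl, 84 mm wide, 45 high; point half-way up. To be left alone.
- cup_mid (a point): Brass cup, 60 mm wide, 65 high; point half-way up. To be left alone.
- lever: The whole lever (paddle, bar, pin, steel nose), about 0.35 kg. Origin at the middle of its pin; own x points to the short end, level while the lever is at rest.
- mallet: The whole mallet. Origin on its underside, below the head's centre; y along the handle.

How it is judged:
By the outcome, as a careful person would: the job done as asked, in the order asked, and still so for the second after the job is handed in, while the arm keeps its last pose, push and grip.
It also fails if it takes over 45 s, if anything falls off the work surface, if the arm or the gripper's body presses on something with over 40 N, if the wrist force passes 120 N, or if a joint passes its speed limit or range.

## Working session

There is one attempt and no reset: what is moved stays moved. The work goes in short steps, Python scripts to look and compute and a tool call to move; the robot and the scene stay as the last step left them, time stands still between calls to the robot, and variables do not carry over. Pictures are saved under pics/ and viewed, and the job is handed in when it is done.

Besides the shell and the picture viewer there is one more tool, called by a JSON object that holds its "name" and its "arguments", one argument or row to a line. drive_tool: Moves the arm, as the interface text tells. Its arguments: {"type":"object","properties":{"targets":{"type":"array","items":{"type":"number"}},"grip":{"type":"number"},"squeeze":{"type":"number"}},"required":["targets"]}

```bash
ls; mkdir -p pics; python3 - <<'E'
from rig import robot
import cv2,numpy as np
o=robot.get_obs()
print({k:np.round(v,3).tolist() for k,v in o.items()}, robot.grasp_offset)
for n in ["scene","top"]:
    p,d=robot.camera(n); cv2.imwrite(f"pics/{n}0.png",p[...,::-1]); np.save(f"{n}0.npy",d)
    c=robot.calibration(n); print(n,np.round(c["mtx"],1).tolist(),np.round(c["R"],3).tolist(),np.round(c["t"],3).tolist())
E
```

```text
pics
{'time': 0.0, 'q': [-1.469, 0.528, 1.434, 0.0, 1.181, -0.178], 'joint_velocities': [-0.001, -0.0, -0.001, -0.003, -0.001, 0.0], 'joint_torque': [-0.002, -44.005, -17.659, 0.063, 0.058, -0.0], 'position': [0.173, -0.6, 0.222], 'tool_rot': [0.99, 0.14, 0.0, -0.001], 'ft_force': [-1.085, -0.206, -0.23], 'moment': [-0.009, 0.006, -0.009], 'grip_width': 0.087} 0.0187
scene [[368.8, 0.0, 317.8], [0.0, 368.8, 197.2], [0.0, 0.0, 1.0]] [[0.202, 0.979, 0.015], [0.679, -0.129, -0.723], [-0.706, 0.156, -0.691]] [-0.179, -0.257, 1.465]
top [[497.8, 0.0, 317.5], [0.0, 497.8, 198.4], [0.0, 0.0, 1.0]] [[0.029, -1.0, 0.001], [-0.997, -0.029, -0.071], [0.071, 0.001, -0.997]] [0.059, 0.509, 1.519]
```

View pics/scene0.png

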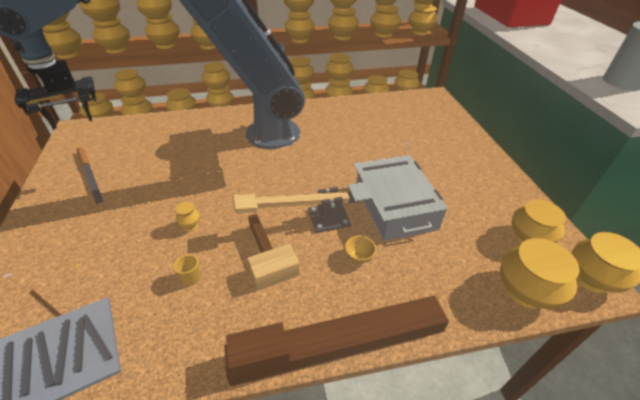

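View pics/top0.png

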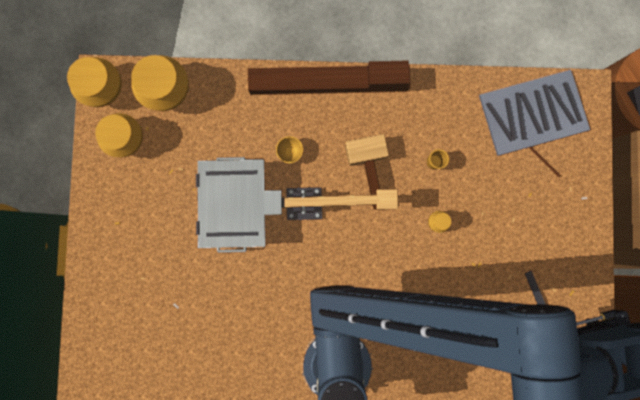

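```bash
cat > h.py <<'E'
import numpy as np,cv2
from rig import robot
def w(n,d,u,v,z=None):
    c=robot.calibration(n);K=np.array(c["mtx"]);R=np.array(c["R"]);t=np.array(c["t"])
    r=np.linalg.inv(K)@[u,v,1]
    if z is None: return R.T@(r*d[int(v),int(u)]-t)
    o=-R.T@t;dr=R.T@r
    return o+dr*(z-o[2])/dr[2]
def px(n,X):
    c=robot.calibration(n);p=c["mtx"]@(np.array(c["R"])@X+c["t"]);return p[:2]/p[2]
E
python3 - <<'E'
from h import *
p=cv2.imread("pics/top0.png");c=p[120:250,270:470];cv2.imwrite("pics/c0.png",cv2.resize(c,None,fx=4,fy=4,interpolation=cv2.INTER_CUBIC))
p=cv2.imread("pics/scene0.png");c=p[170:300,160:360];cv2.imwrite("pics/c1.png",cv2.resize(c,None,fx=4,fy=4,interpolation=cv2.INTER_CUBIC))
d=np.load("top0.npy")
for a in [(367,150),(372,170),(375,198),(387,198),(340,201),(304,202),(440,222),(438,160),(289,150),(230,200),(420,260)]: print(a,np.round(w("top",d,*a),3))
E
```

```text
(367, 150) [ 0.655 -0.073  0.058]
(372, 170) [ 0.594 -0.089  0.059]
(375, 198) [ 0.505 -0.092  0.126]
(387, 198) [ 0.506 -0.126  0.132]
(340, 201) [0.495 0.008 0.111]
(304, 202) [0.489 0.112 0.098]
(440, 222) [ 0.443 -0.293  0.073]
(438, 160) [ 0.639 -0.3    0.008]
(289, 150) [ 0.659  0.167 -0.004]
(230, 200) [0.489 0.329 0.095]
(420, 260) [ 0.326 -0.251 -0.003]
```

View pics/c0.png

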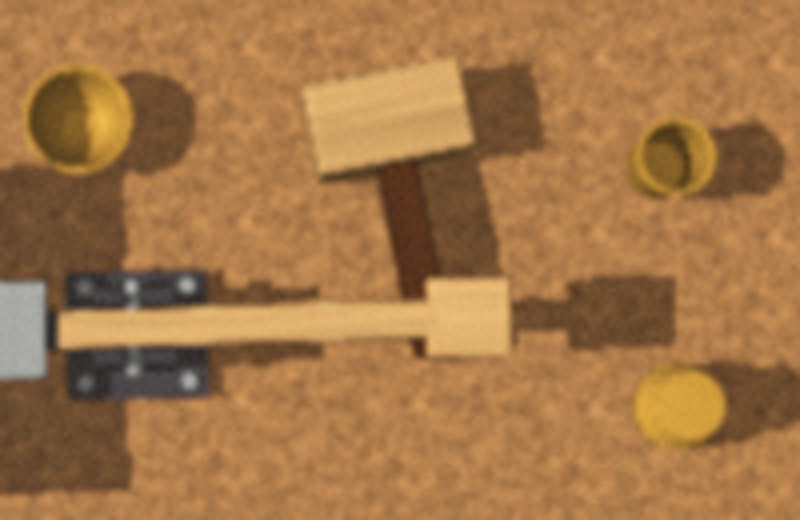

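View pics/c1.png

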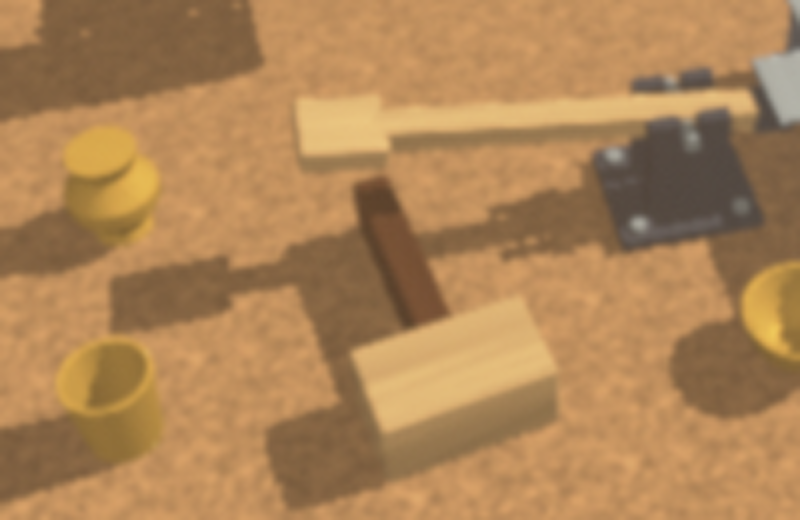

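```bash
python3 - <<'E'
from h import *
f=lambda u,v,z:np.round(w("top",None,270+u/4,120+v/4,z),3)
print("head",[f(*a,0.06) for a in [(303,87),(458,58),(473,143),(320,177)]])
print("handle at head L/R",f(380,170,.053),f(418,160,.053),"lower",f(401,295,.053),f(440,280,.053),f(415,354,.053))
print("paddle",[f(*a,0.131) for a in [(427,279),(510,279),(510,356),(427,356)]])
print("pivot", f(133,325,0.096))
from scipy.spatial.transform import Rotation as Ro
print(Ro.from_quat(robot.get_obs()["tool_rot"]).as_matrix().round(3).tolist())
print(np.round(robot.calibration("wrist")["hand_eye"],3).tolist())
# scene-view checks
d=np.load("scene0.npy");g=lambda u,v:np.round(w("scene",d,160+u/4,170+v/4),3)
print("scene paddle",g(340,125),"head",g(450,360),"handle top",g(400,250), g(375,185),"bar",g(560,115))
E
```

```text
head [array([ 0.678, -0.008,  0.06 ]), array([ 0.704, -0.125,  0.06 ]), array([ 0.639, -0.137,  0.06 ]), array([ 0.61 , -0.022,  0.06 ])]
handle at head L/R [ 0.618 -0.068  0.053] [ 0.626 -0.097  0.053] lower [ 0.523 -0.086  0.053] [ 0.535 -0.115  0.053] [ 0.479 -0.097  0.053]
paddle [array([ 0.528, -0.096,  0.131]), array([ 0.53 , -0.155,  0.131]), array([ 0.475, -0.156,  0.131]), array([ 0.473, -0.097,  0.131])]
pivot [0.492 0.114 0.096]
[[0.961, 0.277, -0.0], [0.277, -0.961, 0.002], [0.0, -0.002, -1.0]]
[[0.001, -0.958, -0.286, 0.079], [1.0, 0.001, -0.001, 0.001], [0.001, -0.286, 0.958, -0.161], [0.0, 0.0, 0.0, 1.0]]
scene paddle [ 0.508 -0.125  0.129] head [ 0.662 -0.073  0.057] handle top [ 0.558 -0.096  0.05 ] [ 0.493 -0.108  0.051] bar [0.503 0.026 0.106]
```

{"name": "drive_tool", "arguments": {
  "targets": [2.5,-1.7,0,0,0,0,5,-3.5,0,0,0,0,8,-5.5,0,0,0,0.5,11,-7.6,0,0,0,1,14,-9.7,0,0,0,1.5,17,-11.8,0,0,0,2,20,-13.9,0,0,0,2.8,23,-16,0,0,0,2.8,26,-18,0,0,0,2.8,29,-20.1,0,0,0,2.8,32,-22.2,0,0,0,2.8,35,-24.2,0,0,0,2.8],
  "grip": -1
}}

```text
time: 1.1
position: [0.443, -0.2691, 0.2223]
tool_rot: [0.993, 0.116, -0.0, -0.0]
ft_force: [0.9, 0.2, -0.7]
grip_width: 0.087
```

{"name": "drive_tool", "arguments": {
  "targets": [2.6,-2,0,0,0,0,5.2,-4,0,0,0,0,7.8,-6,0,0,0,0,10.4,-8,0,0,0,0,13,-10,0,0,0,0,15.6,-12,0,0,0,0,17.5,-13.5,0,0,0,0,18.5,-14.2,0,0,0,0,18.5,-14.2,0,0,0,0,18.5,-14.2,0,0,0,0]
}}

```text
time: 1.93
position: [0.5893, -0.0904, 0.2221]
tool_rot: [0.993, 0.116, -0.001, 0.0]
ft_force: [-0.3, -1.3, 0.0]
grip_width: 0.0871
```

```bash
python3 - <<'E'
from h import *
o=robot.get_obs();print(o["position"],o["ft_force"])
p,d=robot.camera("wrist");cv2.imwrite("pics/w1.png",p[...,::-1])
p,d=robot.camera("scene");cv2.imwrite("pics/s1.png",cv2.resize(p[120:320,150:470,::-1],None,fx=2.5,fy=2.5))
E
```

```text
[ 0.5892817  -0.09038412  0.22206924] [-2.71676959e-01 -1.26887684e+00  7.17600990e-05]
```

View pics/w1.png

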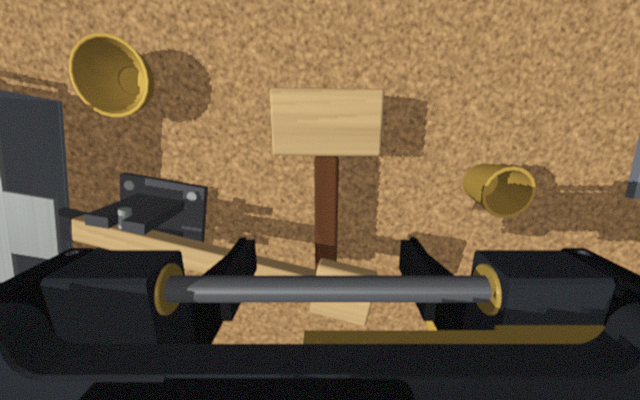

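View pics/s1.png

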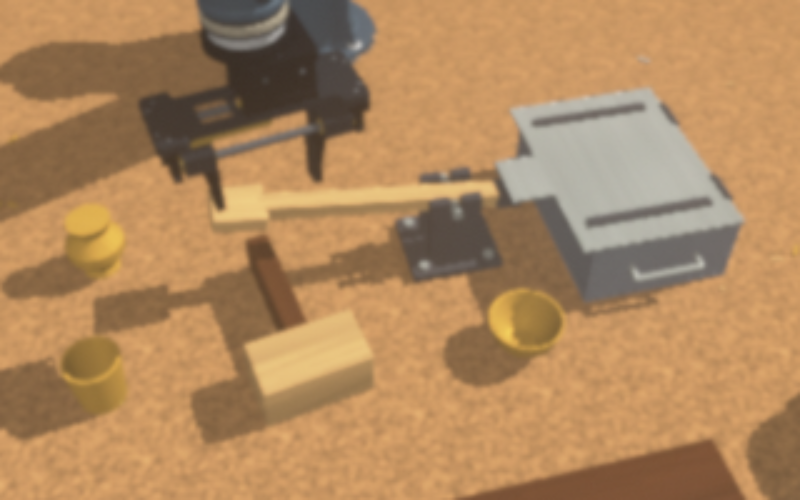

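{"name": "drive_tool", "arguments": {
  "targets": [0.5,0,2,0,0,0,0.7,0,4,0,0,0,0.7,0,6.5,0,0,0,0.7,0,9,0,0,0,0.7,0,11.5,0,0,0,0.7,0,14,0,0,0,0.7,0,16.5,0,0,0,0.7,0,18.5,0,0,0,0.7,0,20,0,0,0,0.7,0,20.5,0,0,0,0.7,0,20.5,0,0,0]
}}

```text
time: 2.95
position: [0.5951, -0.0897, 0.0163]
tool_rot: [0.993, 0.115, -0.002, -0.001]
ft_force: [0.3, 0.2, 0.4]
grip_width: 0.087
```

```bash
python3 - <<'E'
from h import *
p,d=robot.camera("scene");cv2.imwrite("pics/s2.png",cv2.resize(p[120:320,150:470,::-1],None,fx=2.5,fy=2.5))
E
```

```text
(no output)
```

View pics/s2.png

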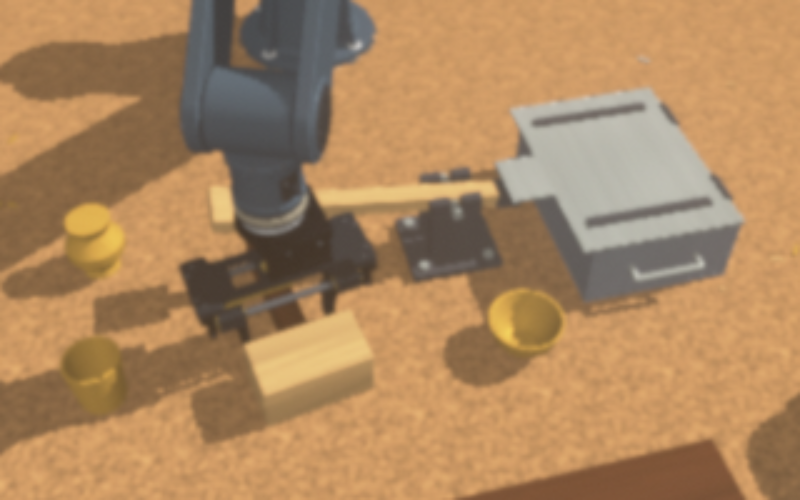

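```bash
python3 - <<'E'
from h import *
d=np.load("top0.npy")
for u in (300,350,390):
  for v in range(84,104,2): 
    q=w("top",d,u,v);print(u,v,np.round(q,3))
E
```

```text
300 84 [0.857 0.137 0.046]
300 86 [0.85  0.137 0.047]
300 88 [0.843 0.137 0.049]
300 90 [0.84  0.137 0.04 ]
300 92 [0.84  0.137 0.018]
300 94 [0.838 0.138 0.002]
300 96 [ 0.832  0.138 -0.   ]
300 98 [0.824 0.137 0.006]
300 100 [0.818 0.137 0.002]
300 102 [ 0.813  0.137 -0.003]
350 84 [ 0.861 -0.017  0.045]
350 86 [ 0.853 -0.017  0.051]
350 88 [ 0.848 -0.017  0.047]
350 90 [ 0.848 -0.019  0.026]
350 92 [ 0.847 -0.02   0.007]
350 94 [ 0.843 -0.02   0.001]
350 96 [ 0.837 -0.021 -0.002]
350 98 [ 0.829 -0.021  0.003]
350 100 [ 0.824 -0.021 -0.   ]
350 102 [ 0.816 -0.021  0.005]
390 84 [ 0.853 -0.135  0.082]
390 86 [ 0.854 -0.138  0.062]
390 88 [ 0.854 -0.141  0.04 ]
390 90 [ 0.853 -0.144  0.023]
390 92 [ 0.854 -0.148 -0.003]
390 94 [ 0.845 -0.147  0.006]
390 96 [ 0.84  -0.147  0.002]
390 98 [ 0.834 -0.148 -0.001]
390 100 [ 0.828 -0.148 -0.002]
390 102 [ 0.818 -0.147  0.009]
```

{"name": "drive_tool", "arguments": {
  "targets": [0.5,0,0,0,0,0,1,0,0,0,0,0,1.5,0,0,0,0,0,2,0,0,0,0,0,2.5,0,0,0,0,0,3,0,0,0,0,0,3.5,0,0,0,0,0,4,0,0,0,0,0,4.5,0,0,0,0,0,5,0,0,0,0,0,5.5,0,0,0,0,0,6,0,0,0,0,0]
}}

```text
time: 4.0
position: [0.6533, -0.0744, 0.0177]
tool_rot: [0.993, 0.116, -0.002, -0.0]
ft_force: [-5.5, -1.3, 3.6]
grip_width: 0.087
```

```bash
python3 - <<'E'
from h import *
p,d=robot.camera("top");cv2.imwrite("pics/t3.png",cv2.resize(p[70:270,230:470,::-1],None,fx=3,fy=3))
p,d=robot.camera("scene");cv2.imwrite("pics/s3.png",cv2.resize(p[120:320,150:470,::-1],None,fx=2.5,fy=2.5))
E
```

```text
(no output)
```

View pics/t3.png

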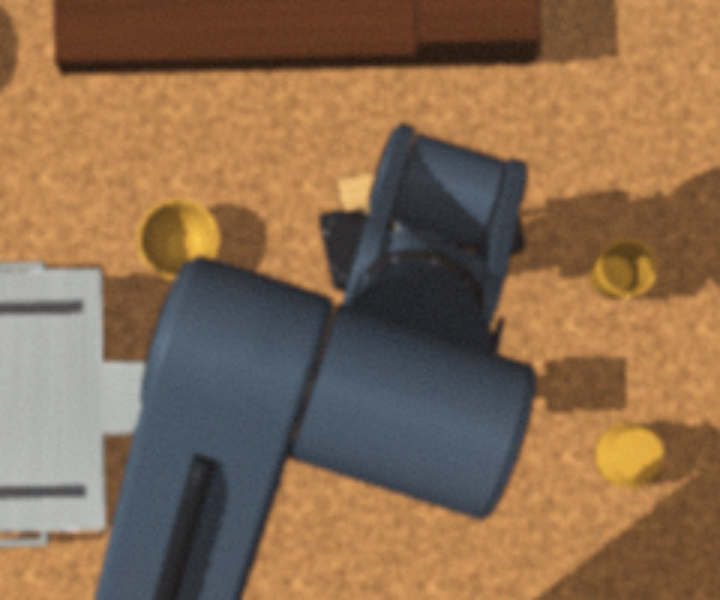

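View pics/s3.png

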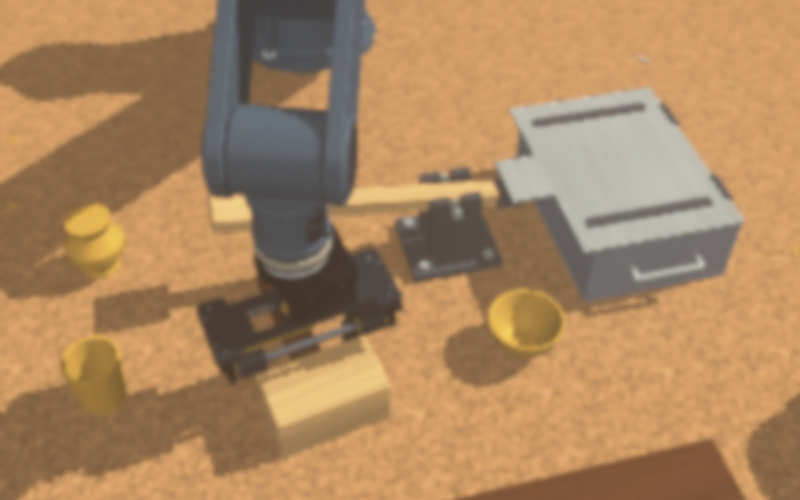

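{"name": "drive_tool", "arguments": {
  "targets": [0.5,0,0,0,0,0,1.1,0,0,0,0,0,1.8,0,0,0,0,0,2.5,0,0,0,0,0,3.2,0,0,0,0,0,3.9,0,0,0,0,0,4.6,0,0,0,0,0,5.3,0,0,0,0,0,6,0,0,0,0,0,6.5,0,0,0,0,0,6.9,0,0,0,0,0,7,0,0,0,0,0]
}}

```text
time: 5.1
position: [0.724, -0.0586, 0.0174]
tool_rot: [0.993, 0.116, 0.0, 0.0]
ft_force: [-3.8, -1.1, 1.0]
grip_width: 0.0868
```

{"name": "drive_tool", "arguments": {
  "targets": [-0.4,0,0,0,0,0,-1,0,-0.5,0,0,0,-1,0,-2,0,0,0,-1,0,-4,0,0,0,-1,0,-6.5,0,0,0,-1,0,-9.5,0,0,0,-1,0,-12.5,0,0,0,-1,0,-15,0,0,0,-1,0,-17,0,0,0,-1,0,-18,0,0,0,-1,0,-18,0,0,0]
}}

```text
time: 6.02
position: [0.7156, -0.0615, 0.2025]
tool_rot: [0.993, 0.116, 0.004, 0.001]
ft_force: [0.5, -0.0, 0.3]
grip_width: 0.087
```

```bash
python3 - <<'E'
from h import *
p,d=robot.camera("scene");cv2.imwrite("pics/s4.png",cv2.resize(p[120:320,150:470,::-1],None,fx=2.5,fy=2.5));np.save("s4.npy",d)
E
```

```text
(no output)
```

View pics/s4.png

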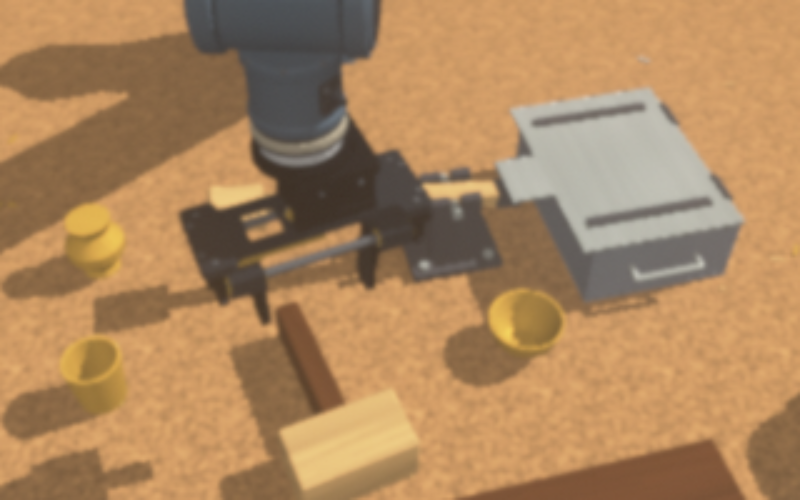

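{"name": "drive_tool", "arguments": {
  "targets": [-1.5,0.1,0,0,0,0,-4,0.3,0,0,0,0,-7,0.5,0,0,0,0,-10,0.7,0,0,0,0,-13,0.9,0,0,0,0,-16,1.1,0,0,0,0,-19,1.3,0,0,0,0,-21.5,1.4,0,0,0,0,-22.2,1.4,0,0,0,0,-22.2,1.4,0,0,0,0,-22.2,1.4,0,0,0,0,-22.2,1.4,0,0,0,0],
  "grip": 1,
  "squeeze": 20
}}

```text
time: 7.07
position: [0.5021, -0.1258, 0.1973]
tool_rot: [0.993, 0.116, 0.001, 0.0]
ft_force: [0.2, 0.4, -0.0]
grip_width: 0.0149
```

```bash
python3 - <<'E'
from h import *
print(robot.get_obs()["position"])
f=lambda u,v,z:np.round(w("scene",None,150+u/2.5,120+v/2.5,z),3)
print("handle end",f(277,310,.053),f(299,305,.053))
p,d=robot.camera("scene");cv2.imwrite("pics/s5.png",cv2.resize(p[120:320,150:470,::-1],None,fx=2.5,fy=2.5))
p,d=robot.camera("wrist");cv2.imwrite("pics/w5.png",p[...,::-1])
E
```

```text
[ 0.50210261 -0.12580219  0.19730943]
handle end [ 0.601 -0.098  0.053] [ 0.599 -0.074  0.053]
```

View pics/s5.png

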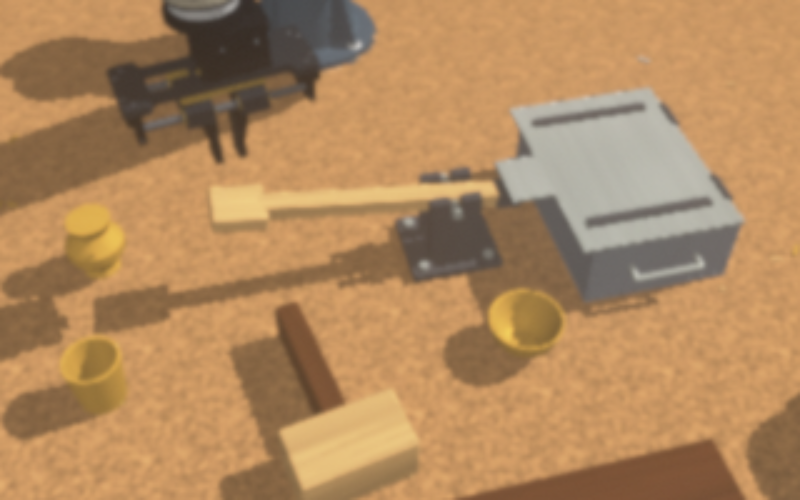

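View pics/w5.png

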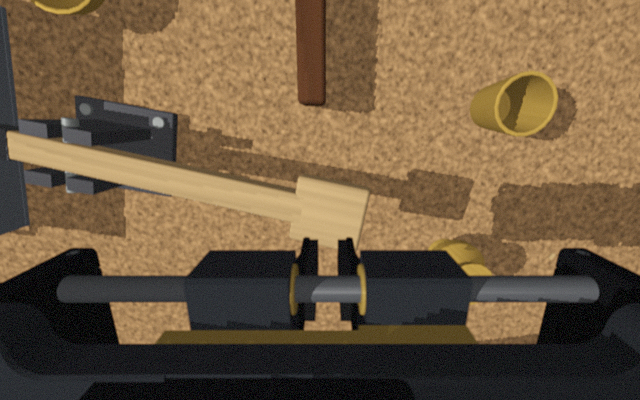

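{"name": "drive_tool", "arguments": {
  "targets": [0,0,1.5,0,0,0,0,0,3,0,0,0,0,0,4.5,0,0,0,0,0,5.5,0,0,0,0,0,6,0,0,0,0,0,6.5,0,0,0,0,0,7,0,0,0,0,0,7.5,0,0,0,0,0,8,0,0,0,0,0,8.5,0,0,0,0,0,9,0,0,0]
}}

```text
time: 8.08
position: [0.5017, -0.1265, 0.1078]
tool_rot: [0.993, 0.116, 0.001, 0.001]
ft_force: [1.0, -3.1, 4.0]
grip_width: 0.0008
```

```bash
python3 - <<'E'
from h import *
o=robot.get_obs();print(o["position"],o["ft_force"],o["moment"])
p,d=robot.camera("scene");cv2.imwrite("pics/s6.png",cv2.resize(p[120:320,150:470,::-1],None,fx=2.5,fy=2.5))
E
```

```text
[ 0.50165704 -0.12653967  0.10782468] [ 0.95684395 -3.12401331  3.9615078 ] [-0.53020227  0.01671814 -0.01242209]
```

View pics/s6.png

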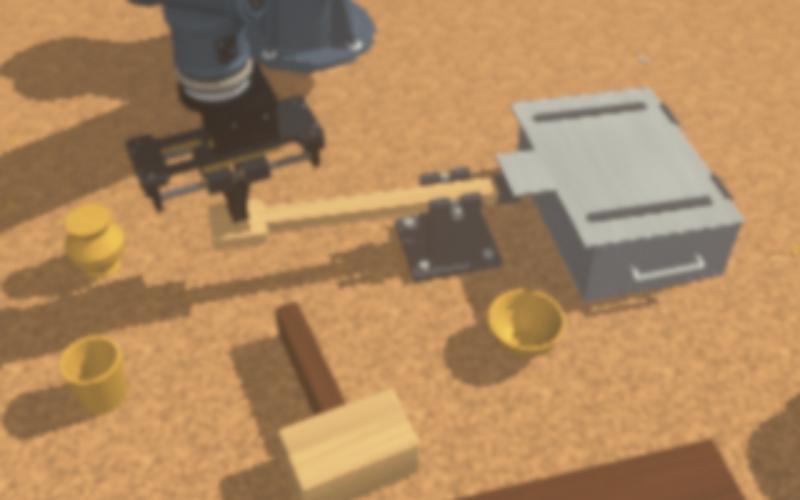

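{"name": "drive_tool", "arguments": {
  "targets": [0,0,0.7,0,0,0,0,0,1.4,0,0,0,0,0,2.1,0,0,0,0,0,2.8,0,0,0,0,0,3.5,0,0,0,0,0,4.2,0,0,0,0,0,4.9,0,0,0,0,0,5.6,0,0,0,0,0,6.3,0,0,0,0,0,6.9,0,0,0,0,0,7.2,0,0,0]
}}

```text
time: 9.05
position: [0.4998, -0.125, 0.0344]
tool_rot: [0.993, 0.116, -0.001, -0.001]
ft_force: [0.2, 2.0, 4.5]
grip_width: 0.0002
```

```bash
python3 - <<'E'
from h import *
o=robot.get_obs();print(o["position"],o["ft_force"],o["moment"])
p,d=robot.camera("scene");cv2.imwrite("pics/s7.png",cv2.resize(p[120:320,150:470,::-1],None,fx=2.5,fy=2.5))
E
```

```text
[ 0.49976621 -0.12495813  0.03441782] [0.24327481 1.99469745 4.53099834] [ 0.29322254 -0.04640394 -0.03804235]
```

View pics/s7.png

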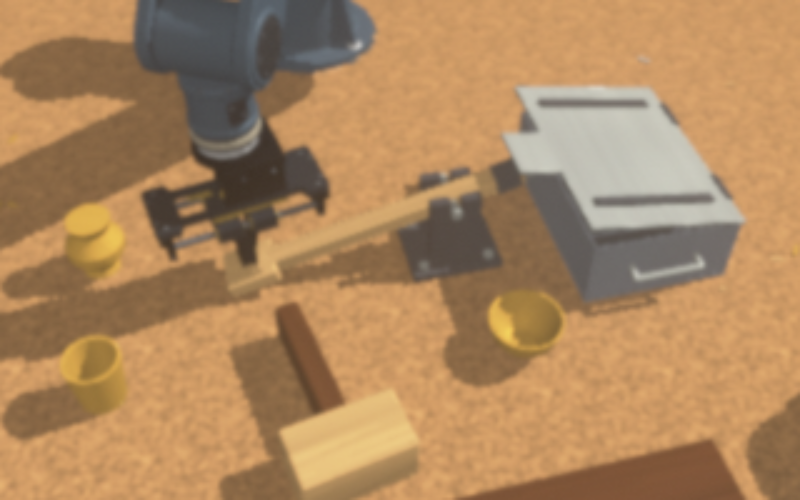

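{"name": "drive_tool", "arguments": {
  "targets": [0,0,0.1,0,0,0,0,0,0.2,0,0,0,0,0,0.3,0,0,0,0,0,0.4,0,0,0,0,0,0.5,0,0,0,0,0,0.6,0,0,0,0,0,0.6,0,0,0,0,0,0.6,0,0,0]
}}

```text
time: 9.77
position: [0.5007, -0.1258, 0.0296]
tool_rot: [0.993, 0.116, 0.0, 0.0]
ft_force: [-0.7, 1.6, 4.8]
grip_width: 0.0005
```

{"name": "drive_tool", "arguments": {
  "targets": [0,0,0.1,0,0,0,0,0,0.2,0,0,0,0,0,0.3,0,0,0,0,0,0.4,0,0,0,0,0,0.5,0,0,0,0,0,0.5,0,0,0,0,0,0.5,0,0,0]
}}

```text
time: 10.35
position: [0.5009, -0.1257, 0.0282]
tool_rot: [0.993, 0.116, 0.001, 0.001]
ft_force: [-6.2, 2.9, 35.0]
grip_width: 0.0003
```

{"name": "drive_tool", "arguments": {
  "targets": [0,0,-0.1,0,0,0,0,0,-0.2,0,0,0,0,0,-0.2,0,0,0,0,0,-0.2,0,0,0]
}}

```text
time: 10.68
position: [0.5009, -0.1258, 0.0285]
tool_rot: [0.993, 0.116, 0.001, 0.0]
ft_force: [-3.3, 3.3, 20.7]
grip_width: 0.0003
```

```bash
python3 - <<'E'
from h import *
o=robot.get_obs();print(o["time"],o["position"],o["ft_force"],o["moment"])
p,d=robot.camera("scene");cv2.imwrite("pics/s8.png",cv2.resize(p[120:320,150:470,::-1],None,fx=2.5,fy=2.5))
g=lambda u,v:np.round(w("scene",d,150+u/2.5,120+v/2.5),3)
print("flap lip",g(535,160),"flap mid",g(620,160),g(690,200))
print("handle end",[np.round(w("scene",None,150+u/2.5,120+v/2.5,.053),3) for u,v in((277,310),(299,305))])
p,d=robot.camera("top");cv2.imwrite("pics/t8.png",cv2.resize(p[70:270,230:470,::-1],None,fx=3,fy=3))
p,d=robot.camera("wrist");cv2.imwrite("pics/w8.png",p[...,::-1])
E
```

```text
10.6833 [ 0.50088627 -0.1257548   0.02853036] [-3.29421     3.34749388 20.70488288] [0.58960202 0.42901548 0.01205765]
flap lip [0.507 0.21  0.135] flap mid [0.505 0.316 0.116] [0.576 0.375 0.108]
handle end [array([ 0.601, -0.098,  0.053]), array([ 0.599, -0.074,  0.053])]
```

View pics/s8.png

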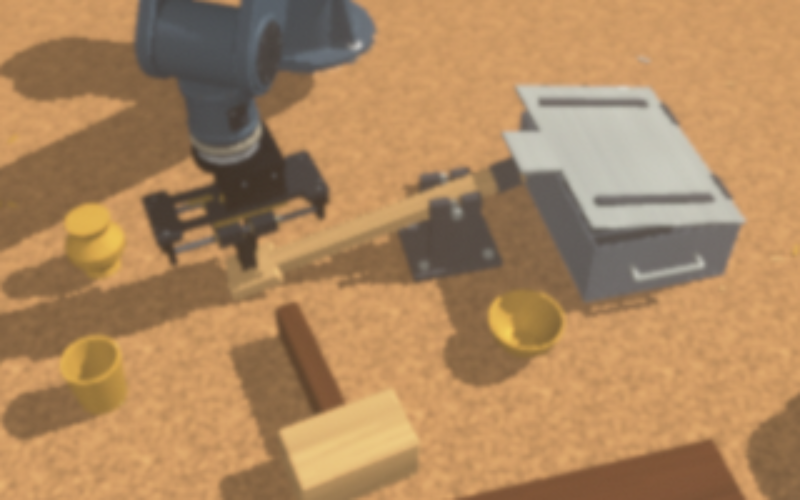

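View pics/w8.png

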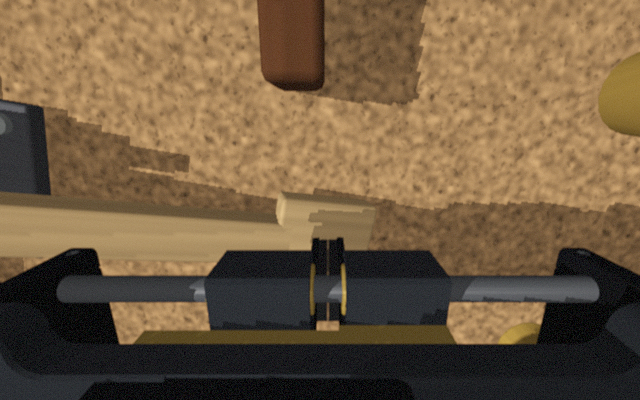

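View pics/t8.png

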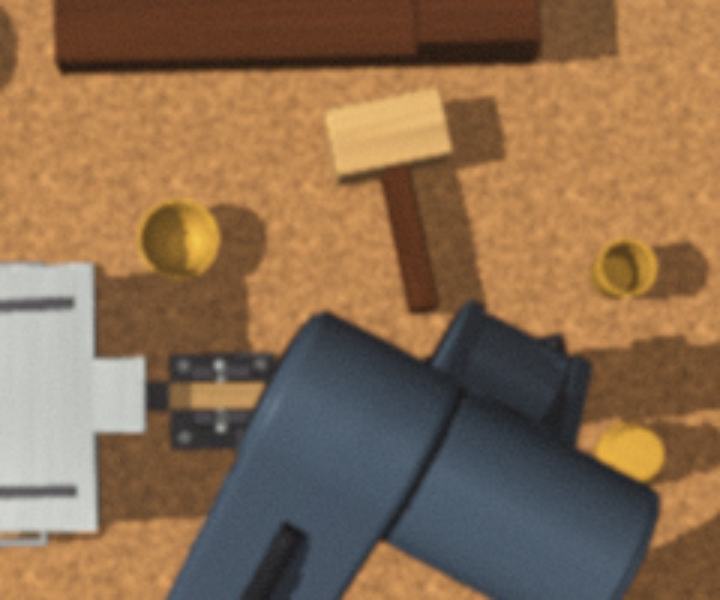

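```bash
python3 - <<'E'
from rig import robot
print(robot.hand_in()); o=robot.get_obs(); print(o["time"],o["position"],o["ft_force"])
E
```

```text
the job is handed in; nothing more can be done
None
the job is handed in; nothing more can be done
```

The mallet is clear of the lever, the lever is pressed fully down with the flap up, and I handed in at about 10.8 s with the fingers still holding it.

- **Mallet:** I set the open fingers either side of the handle, against the head. I then pushed it about 11 cm away from the robot, flat on the bench. About 60 mm of bench is free between the handle end and the lever.
- **Lever:** I pressed the paddle down with the closed fingertips. It took 4–5 N on the way, then the force rose sharply to 35 N at a tip height of 28 mm, meaning the lever's end had reached the bench. I eased off to about 21 N and held it there.
- **Flap:** The front of its tongue measured about 135 mm above the bench, roughly 0.2 rad open. The arm did not touch it.
- **Other checks:** In the last pictures the lever's pin still looks seated in the stand. The brass vase, bowl and cup stand where they were.

No check failed or disagreed. After hand-in the interface gave no further readings, so I could not check the final second.

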